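# Work the springs of an engraving tilt plate

### The job

Work the two springs of the coaster-engraving tilt plate before use: with the fingertips press straight down on the brass knob at its far right corner (seen from the robot) until that corner's pointer stands level with the steel mark on its scale, keep it there for a moment and let the plate come fully up again; then do the same with the knob at the near left corner. Press gently, one corner at a time, and do not press a pointer clearly past its mark. Nothing is to be gripped or lifted: leave the coaster untouched on the plate and all the other things where they are.

Things in the scene. Friction and masses are not known exactly. Their poses are not given: they have to be found in the camera images.
- stand: engraving tilt-plate stand, fixed to the table: plywood base board 220 (its x) by 360 mm (its y), 18 mm thick, a square aluminium tilt plate over it, and two upright white scale strips (44 mm wide, 4 thick, tops 100 mm above the table), each 82 mm sideways, outwards along y, of a brass knob. Origin at the centre of the board's underside; x points away from the robot, y left, z up, yawed up to 20 degrees
- tilt_far (a joint): tilt as the far right corner is pressed, rad: 0 = level, fully up (rest), grows downwards, stop at 0.24. Turns about a line along the stand's y, 140 mm on the robot's side of the far knob, 56 mm above the table: far knob and far pointer both go down 1.4 mm per 0.01 rad. Spring: 1.5 to 3 N on the knob to leave rest, then about 0.33 N more per mm of knob travel
- tilt_near (a joint): tilt as the near left corner is pressed, rad: 0 = level, fully up (rest), grows downwards, stop at 0.24. Turns about a line along the stand's x, 140 mm right of the near knob, 56 mm above the table: near knob goes down 1.4 mm and the near pointer's tip 2.18 mm per 0.01 rad. Spring as for tilt_far
- knob_far (a point): centre of the flat top of the round brass knob (32 mm diameter, 14 mm tall, does not turn) on the plate's far right corner, 78 mm above the table at rest; goes down with the corner
- pointer_far (a point): tip of the dark pointer at the plate's far right corner, 78 mm to the right of the knob's centre, bar 3 mm thick (this point at half its thickness), 60 mm above the table at rest; goes down with the corner
- mark_far_tip (a point): the scale mark for the far right corner: tip of a small dark steel rider (30 mm long) clamped on the white scale strip, pointing at the pointer's tip from the outer side, 3 mm thick at its tip (this point at half its thickness). It is set 10 to 20 mm below the resting pointer, and does not move during the job; axes as the stand's
- knob_near (a point): centre of the flat top of the round brass knob (32 mm diameter, 14 mm tall, does not turn) on the plate's near left corner, 78 mm above the table at rest; goes down with the corner
- pointer_near (a point): tip of the dark pointer at the plate's near left corner, 78 mm to the left of the knob's centre, bar 3 mm thick (this point at half its thickness), 60 mm above the table at rest; goes down with the corner
- mark_near_tip (a point): the scale mark for the near left corner: tip of a small dark steel rider (30 mm long) clamped on the white scale strip, pointing at the pointer's tip from the outer side, 3 mm thick at its tip (this point at half its thickness). It is set 10 to 24 mm below the resting pointer, and does not move during the job; axes as the stand's
- plate_centre (a point): centre of the top face of the aluminium tilt plate, 180 x 180 x 8 mm, 64 mm above the table. It rests on a ball under its near right corner (stand x -70, y -70 mm); springs hold it up level against stops at its far right (+70, -70) and near left (-70, +70) corners, which carry the brass knobs and the dark pointers; the far left corner has neither spring nor knob
- coaster: round light wooden coaster, 82 mm diameter, 9 mm thick, lying loose near the middle of the tilt plate; origin at the centre of its underside
- stamp_block: small light wooden block 45 x 50 mm, 20 mm tall, loose on the base board's near right part beside the plate; origin at the centre of its underside
- tip_tin: small round steel tin, 36 mm diameter, 26 mm tall, loose on the base board's far left part beside the plate; origin at the centre of its underside
- flask: steel drinking flask, 70 mm diameter, 240 mm tall, standing on the table left of the stand; origin at the centre of its underside
- foil_bowl: aluminium bowl, 100 mm diameter, 35 mm tall, on the table right of the stand; origin at the centre of its underside
- mug: white mug, 80 mm diameter, 95 mm tall, on the table left of the stand; origin at the centre of its underside
- wood_blank: light wooden blank 100 x 60 x 22 mm lying on the table right of the stand; origin at the centre of its underside
- wooden_spoon: wooden spoon 260 mm long lying on the table at the near left; origin under its middle
Not all that is in view belongs to the job. Leave any red or turquoise look-alike of the coaster alone.

How it is judged (in metres and radians):
On the way, in this order (a step that is already met when the one before it is completed fails the run):
1. the far right corner is pressed until its pointer is level with its mark (within 4 mm) for 0.3 s, the other corner not pressed (z of pointer_far in the frame of mark_far_tip between -0.004 and 0.004 m and value of joint tilt_near below 0.025 rad and contact force between the fingers and stand above 1 N), for 0.3 s.
2. the plate is let go and comes fully up again (value of joint each of tilt_far, tilt_near below 0.012 rad and contact force between the fingers and stand below 0.2 N), for 0.1 s.
3. the near left corner is pressed until its pointer is level with its mark (within 4 mm) for 0.3 s, the other corner not pressed (z of pointer_near in the frame of mark_near_tip between -0.004 and 0.004 m and value of joint tilt_far below 0.025 rad and contact force between the fingers and stand above 1 N), for 0.3 s.
At the end, for the whole second after the job is handed in: After both presses the plate is fully up at both corners (each tilt below 0.012 rad) and still, the coaster lies on the plate within 25 mm of its centre, and every other loose thing is within 20 mm of where it was (value of joint each of tilt_far, tilt_near below 0.012 rad and velocity of joint each of tilt_far, tilt_near below 0.02 rad/s and distance between coaster and plate_centre below 0.025 m and linear speed of coaster below 0.02 m/s and distance of each of stamp_block, tip_tin, flask, foil_bowl, mug, wood_blank, wooden_spoon from where it was at the start of the episode below 0.02 m); the robot touches nothing.
It fails at once if a pointer is pressed more than 8 mm past its mark (z of pointer_far in the frame of mark_far_tip below -0.008 m or z of pointer_near in the frame of mark_near_tip below -0.008 m).
It fails at once if the stand is pinched or pressed hard (over 20 N) (contact force between any of the fingers, the arm and stand above 20 N).
It fails at once if the robot touches the coaster (contact force between any of the fingers, the arm and coaster above 0.3 N).
It fails at once if the coaster slides or leaves the middle of the plate (25 mm) (distance between coaster and plate_centre above 0.025 m).
It fails at once if a bystander is moved by more than 20 mm (distance of any of stamp_block, tip_tin, flask, foil_bowl, mug, wood_blank, wooden_spoon from where it was at the start of the episode above 0.02 m).
It also fails if it takes over 58 s, if anything falls off the work surface, if the arm or the gripper's body presses on something with over 40 N, if the wrist force passes 120 N, or if a joint passes its speed limit or range.

### The arm

A 6-joint arm with a two-finger parallel gripper is mounted at the origin on the work surface. World frame = base frame: x ahead of the robot, y to its left, z up, the work surface at z = 0. Lengths are in mm, angles in degrees, forces in N, time in s.
With the tool pointing down it reaches from about 300 to 775 mm from the base axis. Payload 14.6 kg.
Tool frame: the origin (TCP) lies at the very end of the fingers, on their centre line; the grasp point (between the pads) lies 19 mm behind it; z points along the fingers, y is the line along which they close (so a half turn about z gives the same grasp; the last joint's range is limited). The gripper opens to 85 mm and grips with 20 to 120 N. Pads are 22 mm wide; open, the fingers measure 114 mm over their backs; the gripper's body (76 mm by 85 mm) begins 54 mm behind the grasp point. The pads swing forward as they close: fully open they stand 13 mm farther back than shut.
Start: joints at [63.564, 17.183, 87.147, -0, 75.671, -3.816], TCP at [211.539, 507.681, 194.081] pointing down, gripper open.
Joint ranges: [-173.82, 173.82], [-45.26, 126.66], [13.44, 144.39], [-59.66, 239.66], [0, 175.72], [-146.38, 146.38]. Speed limits (degrees/s): [127.2, 127.2, 147.25, 180, 180, 180].

### API

Orientations are given as a 3x3 rotation matrix whose columns are the frame's x, y, z axes.
In Python, from rig import monitor, optics, bot gives the robot as it stands.
- The arm moves only by the shell command python3 -m inch 'ROWS'. ROWS is text: rows parted by semicolons, each of 7 numbers parted by spaces: the turn, a rotation vector about the tool's x, y, z in rad, then the shift along the tool's x, y, z in cm, then the closure, from -1 (fully open) to 1 (shut), so that 0 is half open. A call has 1 to 8 rows; each row shifts and turns the commanded pose from where the row before left it, along the tool's axes as they then stand; what a row does not reach is not made up. A row lasts 1/8 s, in which the tool goes at most 62.5 mm and 10.7 degrees, less where a joint would pass 70% of its speed; a pose out of reach is approached as far as the arm can. A call is refused whole if a number of a shift passes 6.25 or a number of a turn 0.188, either way. A call with a gripper value outside its range is refused whole. The fingers move at their own pace and stop on an object; the grip force is fixed at half the most. Time passes only in rows, so rows that do not move let the fingers close. It gives the time, the measured TCP pose, the force, the opening and the grip force at its end, in the units of the state.
- monitor.observe(): the state, without advancing time (a new reading comes with each control period).
- optics.get_image(name): name is "scene" or "side" or "wrist"; returns the picture (420x560x3 uint8, red, green, blue); there is no depth.
- optics.camera_info(name): a dict with "fov_y" (degrees; the focal length in pixels is half the picture's height over the tangent of half this angle, whatever the lens; pixels are square), "cx", "cy" (the principal point, pixels), "extrinsics" (4x4, takes a point from camera to world coordinates). Camera axes: x right, y up, looking along -z (the intrinsics and any distortion apply to the point x, -y, -z); pixel columns grow to the right and rows downward; lengths in mm; the calibration is good to about 2 mm. A picture is of the moment at which its call begins: read the wrist's pose just before it. camera_info takes no time and is no camera call; for the wrist camera it gives the pose at the moment of the call.
- bot.close_job(): hands the job in; it is judged then, once.
The state is a dict: "t": time; "joint_positions": joint angles; "joint_velocities": joint speeds; "joint_efforts": joint torques, N m; "tcp_pos": TCP position; "tool_rot": TCP orientation; "ft_force": force on the tool from outside, world axes, zero at the start; "torque": the same for the moment, N m; "opening": opening from 0.0 (shut) to 1.0 (fully open); "grip_force": force on a finger pad.
Only numpy, scipy, OpenCV 4.12 (cv2) and the standard library are available. Lean on these libraries where they do the work, as an engineer would, in place of code of your own. Each camera call takes 0.05 s, during which the arm holds its last target. There are 200 camera calls.

## Working session

There is one attempt and no reset: what is moved stays moved. The work goes in short steps, Python scripts to look and compute and a shell command to move; the robot and the scene stay as the last step left them, time stands still between calls to the robot, and variables do not carry over. Pictures are saved under pics/ and viewed, at most 10 in all, crops included, and the job is handed in when it is done.

```bash
mkdir -p pics
python3 - <<'E'
from rig import monitor, optics, bot
import cv2,numpy as np
for n in("scene","side"):
    cv2.imwrite(f"pics/{n}0.png",cv2.resize(optics.get_image(n)[:,:,::-1],(800,600),interpolation=cv2.INTER_CUBIC))
for n in("scene","side","wrist"):
    c=optics.camera_info(n);print(n,{k:(np.round(v,3).tolist() if not isinstance(v,str) else v) for k,v in c.items()})
s=monitor.observe();print(s["t"],s["tcp_pos"],np.round(s["tool_rot"],3),s["opening"],s["ft_force"])
E
```

```text
scene {'fov_y': 56.364, 'cx': 276.741, 'cy': 211.869, 'extrinsics': [[-0.752, -0.522, 0.403, 935.539], [0.659, -0.585, 0.473, 486.625], [-0.011, 0.621, 0.784, 911.968], [0.0, 0.0, 0.0, 1.0]]}
side {'fov_y': 45.571, 'cx': 286.345, 'cy': 206.621, 'extrinsics': [[0.874, 0.359, -0.327, 118.124], [-0.486, 0.655, -0.579, -694.694], [0.007, 0.665, 0.747, 971.706], [0.0, 0.0, 0.0, 1.0]]}
wrist {'fov_y': 59.232, 'cx': 285.339, 'cy': 208.735, 'extrinsics': [[0.385, -0.883, -0.267, 142.412], [0.923, 0.368, 0.113, 536.379], [-0.001, -0.29, 0.957, 375.977], [0.0, 0.0, 0.0, 1.0]]}
0.1 [211.43601986 507.45883656 193.57398215] [[-0.923  0.385 -0.   ]
 [ 0.385  0.923 -0.001]
 [ 0.    -0.001 -1.   ]] 1.0007460461786268 [ 0.40839913 -0.11957805  0.63858906]
```

View pics/scene0.png

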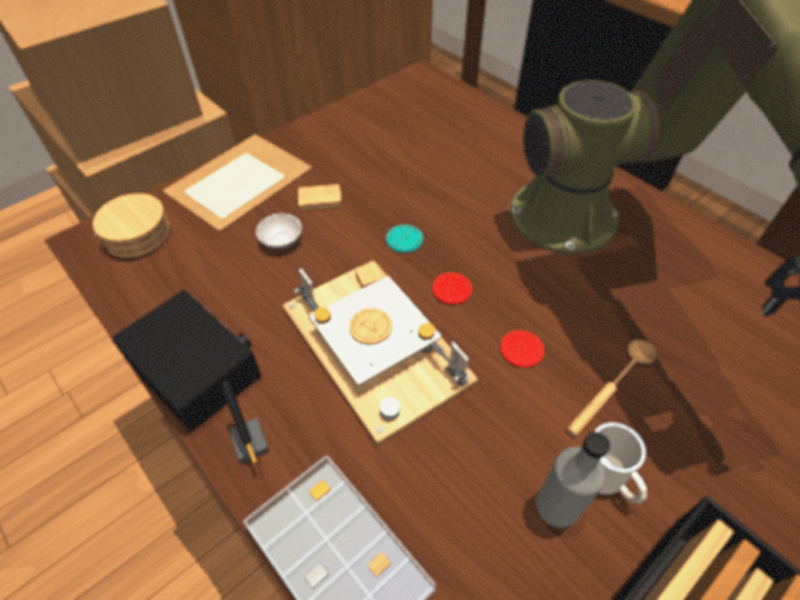

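View pics/side0.png

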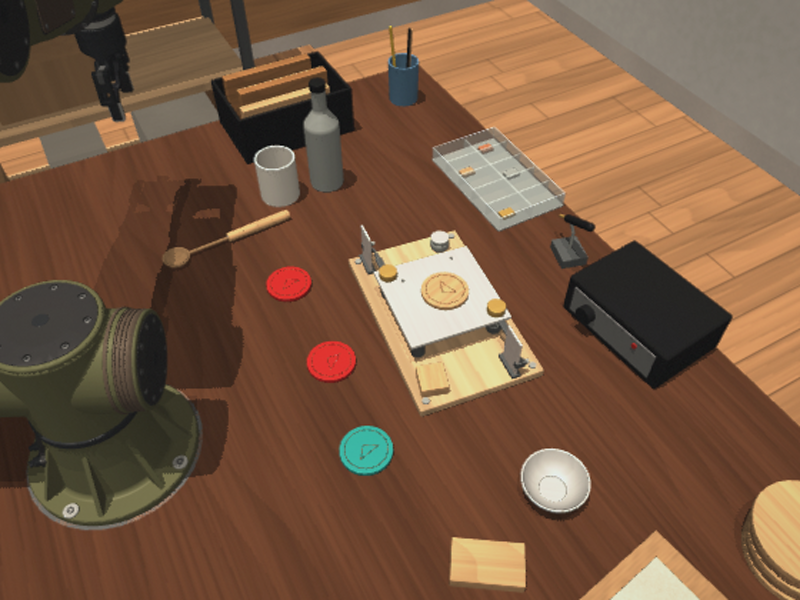

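The scene view shows the brass knobs at (322,314), far right, and (427,330), near left. In the side view they are at (496,307) and (388,272). The light coaster lies on the plate, and the red and turquoise discs are decoys. Next I cast rays to the knob tops.

```bash
cat > h.py <<'E'
from rig import monitor, optics, bot
import cv2,numpy as np
def ray(c,p):
    f=210/np.tan(np.radians(c["fov_y"]/2)); E=np.array(c["extrinsics"])
    d=E[:3,:3]@np.array([(p[0]-c["cx"])/f,-(p[1]-c["cy"])/f,-1.]); return E[:3,3],d
def onz(c,p,z):
    o,d=ray(c,p); return (o+d*(z-o[2])/d[2])
def proj(c,P):
    f=210/np.tan(np.radians(c["fov_y"]/2)); E=np.array(c["extrinsics"])
    q=E[:3,:3].T@(np.array(P)-E[:3,3]); return np.array([c["cx"]-f*q[0]/q[2],c["cy"]+f*q[1]/q[2]])
def tri(c1,p1,c2,p2):
    A=[];b=[]
    for c,p in((c1,p1),(c2,p2)):
        o,d=ray(c,p);d=d/np.linalg.norm(d);M=np.eye(3)-np.outer(d,d);A.append(M);b.append(M@o)
    x=np.linalg.lstsq(np.vstack(A),np.hstack(b),rcond=None)[0]
    return x
E
python3 - <<'E'
from h import *
R={}
for n,g in(("scene",[(322,314),(427,330)]),("side",[(496,307),(388,272)])):
    im=optics.get_image(n);c=optics.camera_info(n);hsv=cv2.cvtColor(im,cv2.COLOR_RGB2HSV)
    m=cv2.inRange(hsv,(12,150,120),(30,255,255))
    k,l,s,ce=cv2.connectedComponentsWithStats(m)
    for u in g:
        u=np.array(u)*.7;d=np.linalg.norm(ce[1:]-u,axis=1)+(s[1:,4]<8)*99;i=d.argmin()+1
        print(n,u,ce[i],s[i],onz(c,ce[i],74).round(1)); R.setdefault(n,[]).append(ce[i])
a,b=(optics.camera_info(n) for n in("scene","side"))
P=[tri(a,R["scene"][i],b,R["side"][i]) for i in(0,1)];print(np.round(P,1))
d=P[0]-P[1];print(np.linalg.norm(d[:2]),np.degrees(np.arctan2(d[1],d[0]))+45)
E
```

```text
scene [225.4 219.8] [225.24637681 220.01449275] [221 216  10   9  69] [626.8 -90.   74. ]
scene [298.9 231. ] [299.02352941 230.87058824] [294 225  12  12  85] [503.4  68.   74. ]
side [347.2 214.9] [347.43298969 214.1443299 ] [341 210  13  10  97] [627.5 -89.1  74. ]
side [271.6 190.4] [270.96428571 189.95238095] [266 186  11   9  84] [505.3  68.2  74. ]
[[627.1 -89.5  74.7]
 [504.4  68.   74.8]]
199.69123128937088 -7.094765519177486
```

Both views agree: the far knob is at (627,-89.5), the near knob at (504,68), and the stand's yaw is about -7°. I raise the arm, close the fingers and swing over to look at the far scale.

```bash
python3 -m inch '0 0 0 0 0 -5 1;0 0 0 0 0 -5 1;0 0 0 -2.5 -2 -4 1;0 0 0 -4 -3.1 0 1;0 0 0 -4 -3.1 0 1;0 0 0 -4 -3.1 0 1;0 0 0 -4 -3.1 0 1;0 0 0 -4 -3.1 0 1'
python3 -m inch '0 0 0 -4 -3.1 0 1;0 0 0 -4 -3.1 0 1;0 0 0 -4 -3.1 0 1;0 0 0 -4 -3.1 0 1;0 0 0 -4 -3.1 0 1;0 0 0 -4 -3.1 0 1;0 0 0 -4 -3.1 0 1;0 0 0 -4 -3.1 0 1'
```

```text
t: 1.2
tcp_pos: [352.4, 258.1, 334.1]
tool_rot: [[-0.923, 0.384, 0.0], [0.384, 0.923, 0.0], [-0.0, 0.0, -1.0]]
ft_force: [0.9, 0.0, -0.4]
opening: 0.002
grip_force: 0.0
t: 2.2
tcp_pos: [552.5, -94.0, 334.0]
tool_rot: [[-0.923, 0.385, -0.0], [0.385, 0.923, 0.0], [0.0, 0.0, -1.0]]
ft_force: [-0.3, 0.9, 0.2]
opening: 0.002
grip_force: 0.0
```

```bash
python3 -m inch '0 0 -0.135 0 0 0 1;0 0 -0.135 0 0 0 1;0 -0.175 0 0 0 0 1;0 -0.175 0 0 0 0 1;0 -0.175 0 0 0 0 1;0 0 0 0 0 0 1'
python3 - <<'E'
from h import *
s=monitor.observe();print(s["t"],s["tcp_pos"],np.round(s["tool_rot"],3),s["opening"])
c=optics.camera_info("wrist");print(proj(c,(617.4,-166.9,60)),proj(c,(627,-89.5,78)),c["extrinsics"][:3,3] if hasattr(c["extrinsics"],"shape") else c["extrinsics"])
E
```

```text
t: 2.95
tcp_pos: [550.2, -92.1, 333.3]
tool_rot: [[-0.858, 0.125, 0.497], [0.108, 0.992, -0.062], [-0.501, 0.0, -0.865]]
ft_force: [0.2, 0.2, 0.6]
opening: 0.004
grip_force: 0.0
2.95 [550.21437962 -92.092793   333.31704224] [[-0.858  0.125  0.497]
 [ 0.108  0.992 -0.062]
 [-0.501  0.    -0.865]] 0.0035077239659887655
[229.81506605  98.81121169] [295.8728135  106.90120323] [396.44899302 -72.56384562 454.45446887]
```

```bash
python3 -m inch '0 0 0 2.3 -0.75 4.15 1;0 0 0 2.3 -0.75 4.15 1;0 0 0 2.3 -0.75 4.15 1;0 0 0 2.3 -0.75 4.15 1;0 0 0 0 0 0 1;0 0 0 0 0 0 1'
python3 - <<'E'
from h import *
c=optics.camera_info("wrist");im=optics.get_image("wrist");cv2.imwrite("pics/raw1.png",im[:,:,::-1])
import pickle;pickle.dump(c,open("c1.pkl","wb"))
p=proj(c,(617.4,-166.9,60));print(p,proj(c,(627,-89.5,78)))
x,y=p.astype(int);x0,y0=max(0,x-100),max(0,y-75);cr=im[y0:y0+150,x0:x0+200];print(x0,y0,cr.shape)
cv2.imwrite("pics/w1.png",cv2.resize(cr[::-1,::-1,::-1],None,fx=4,fy=4,interpolation=cv2.INTER_CUBIC))
E
```

```text
t: 3.7
tcp_pos: [553.0, -122.7, 146.4]
tool_rot: [[-0.858, 0.124, 0.498], [0.107, 0.992, -0.063], [-0.502, -0.0, -0.865]]
ft_force: [0.4, 0.1, 0.2]
opening: 0.001
grip_force: 0.0
[242.0355572  210.58369838] [338.44720714 227.14471493]
142 135 (150, 200, 3)
```

View pics/w1.png

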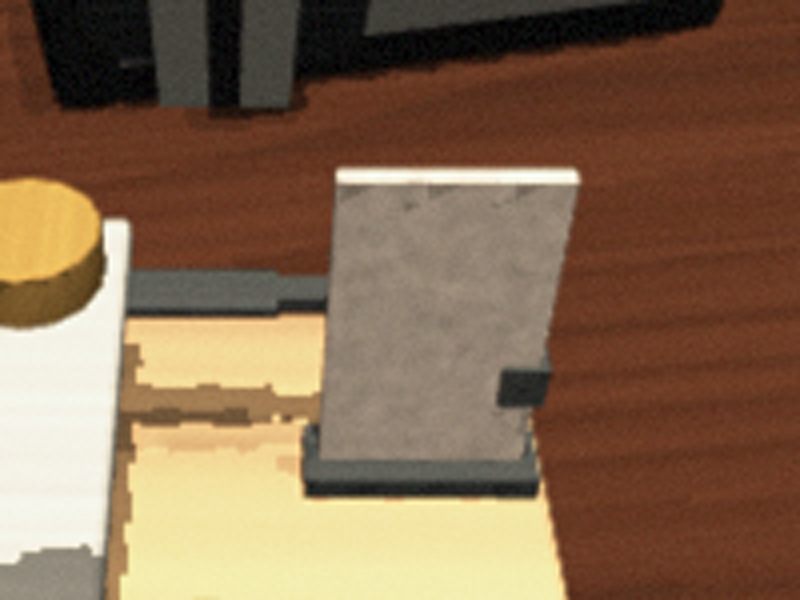

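The crop shows the back (robot side) of the far scale strip. The pointer and the mark tip are hidden behind it, and only the rider's clamp shows, at crop (522,387). I need a view from the far side.

Run:
```python
from h import *
import pickle
c=pickle.load(open("c1.pkl","rb"))
print(monitor.observe()["joint_positions"])
f=lambda x,y:(142+(800-x)/4-.5,135+(600-y)/4-.5)
a=onz(c,f(337,185),100);b=onz(c,f(578,185),100);print(a,b,np.degrees(np.arctan2(*(b-a)[:2]))-180)
n=np.array([.992,-.124,0])
for q in((522,370),(522,387),(522,405),(425,460)):
    o,d=ray(c,f(*q));t=((a+b)/2-o)@n/(d@n);print(q,o+d*t, o+d*((a+b)/2-4*n-o)@n/(d@n) if 0 else "")
```

```text
[ -19.22619649    6.98427928  111.86953843   11.45055345   31.98978631
 -110.25522348]
[ 605.73349091 -149.87385267  100.        ] [ 600.28394924 -193.30399483  100.        ] -352.84800063496846
(522, 370) [ 600.73704805 -189.76229998   52.0208114 ] 
(522, 387) [ 600.65170054 -190.44508006   47.0186728 ] 
(522, 405) [ 600.55919852 -191.18509622   41.59721496] 
(425, 460) [ 602.86870533 -172.70904172   24.1984234 ]
```

```bash
python3 -m inch '0 0.175 0 0 0 -1.5 1;0 0.175 0 0 0 -1.5 1;0 0.175 0 0 0 -1.5 1;0 0 0.185 0 0 0 1;0 0 0.185 0 0 0 1;0 0 0.185 0 0 0 1;0 0 0.185 0 0 0 1;0 0 0.185 0 0 0 1'
python3 -m inch '0 0 0.185 0 0 0 1;0 0 0.185 0 0 0 1;0 0 0.185 0 0 0 1;0 0 0.185 0 0 0 1;0 0 0.185 0 0 0 1;0 0 0.185 0 0 0 1;0 0 0.185 0 0 0 1;0 0 0.185 0 0 0 1'
python3 -m inch '0 0 0.185 0 0 0 1;0 0 0.185 0 0 0 1;0 0 0.185 0 0 0 1;0 0 0.185 0 0 0 1;0 0 0 4 0.5 0 1;0 0 0 4 0.5 0 1;0 0 0 4 0.5 0 1;0 0 0 0 0 0 1'
```

```text
t: 4.75
tcp_pos: [537.2, -120.7, 188.6]
tool_rot: [[-0.492, 0.87, 0.003], [0.87, 0.492, -0.001], [-0.003, 0.002, -1.0]]
ft_force: [0.5, -0.2, -0.4]
opening: 0.004
grip_force: 0.0
t: 5.75
tcp_pos: [537.2, -120.7, 188.6]
tool_rot: [[0.822, 0.569, 0.003], [0.569, -0.822, -0.001], [0.001, 0.003, -1.0]]
ft_force: [-0.1, -0.0, -0.0]
opening: -0.004
grip_force: 0.0
t: 6.75
tcp_pos: [655.3, -151.2, 187.0]
tool_rot: [[0.992, -0.128, 0.001], [-0.128, -0.992, -0.001], [0.001, 0.001, -1.0]]
ft_force: [-1.3, 0.5, -0.6]
opening: -0.0
grip_force: 0.0
```

```bash
python3 -m inch '0 -0.15 0 2 -2.5 2 1;0 -0.15 0 1 -2.5 1 1;0 0 0 0 0 0 1;0 0 0 0 0 0 1'
python3 - <<'E'
from h import *
s=monitor.observe();print(s["joint_positions"])
c=optics.camera_info("wrist");im=optics.get_image("wrist");cv2.imwrite("pics/raw2.png",im[:,:,::-1])
import pickle;pickle.dump(c,open("c2.pkl","wb"))
p=proj(c,(617.4,-166.9,60));print(p,proj(c,(627,-89.5,78)))
x,y=p.astype(int);x0,y0=max(0,x-100),max(0,y-75);cr=im[y0:y0+150,x0:x0+200];print(x0,y0,cr.shape)
cv2.imwrite("pics/w2.png",cv2.resize(cr[::-1,::-1,::-1],None,fx=4,fy=4,interpolation=cv2.INTER_CUBIC))
E
```

```text
t: 7.25
tcp_pos: [688.3, -105.1, 156.6]
tool_rot: [[0.948, -0.128, -0.29], [-0.122, -0.992, 0.037], [-0.293, 0.001, -0.956]]
ft_force: [-0.5, -0.0, 1.3]
opening: -0.002
grip_force: 0.0
[-11.21778279  51.58921999  40.6747842   -1.2066643  104.71498455
  86.00027385]
[369.48708358 225.63747489] [276.15347516 239.52535311]
269 150 (150, 200, 3)
```

View pics/w2.png

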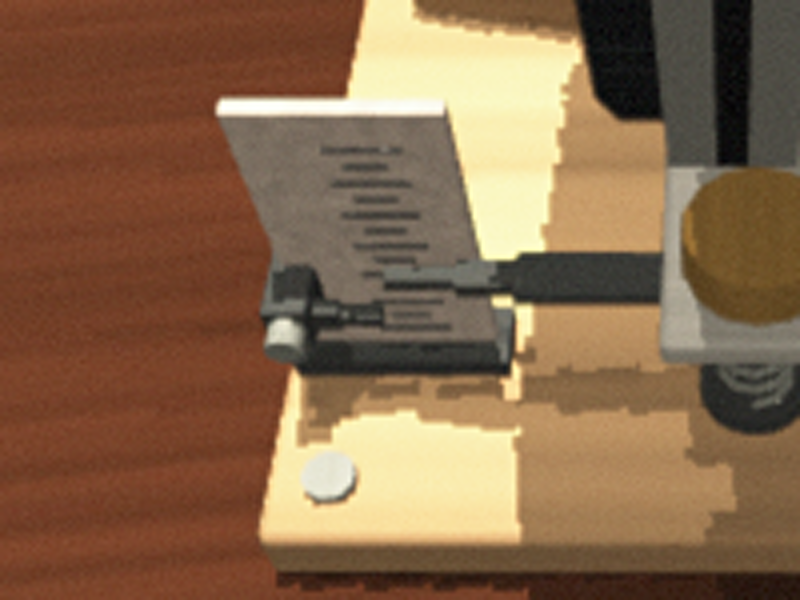

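From the far side the pointer tip shows at crop (385,276) and the rider tip at (383,314). I compute their height difference in the vertical plane through the pointer tip.

Run:
```python
from h import *
import pickle
c=pickle.load(open("c2.pkl","rb"));im=cv2.imread("pics/raw2.png")
f=lambda x,y:(269+(800-x)/4-.5,150+(600-y)/4-.5)
n=np.array([.992,-.124,0])
P=onz(c,f(385,276),60);print(P)
for q in((385,263),(385,276),(385,289),(380,302),(380,314),(380,326)):
    o,d=ray(c,f(*q));t=(P-o)@n/(d@n);print(q,(o+d*t).round(1))
g=cv2.cvtColor(im,cv2.COLOR_BGR2GRAY)
print(g[210:242,358:376][::-1,::-1])
```

```text
[ 611.93613682 -169.20826383   60.        ]
(385, 263) [ 612.  -168.3   64.5]
(385, 276) [ 611.9 -169.2   60. ]
(385, 289) [ 611.8 -170.1   55.4]
(380, 302) [ 611.6 -172.1   50.7]
(380, 314) [ 611.5 -173.    46.3]
(380, 326) [ 611.4 -173.9   41.7]
[[ 84  77  81  81  83  82  80  82  92 107 110 112 110 119 112 112 115 116]
 [112 116 109 110 115 116 111 112 111 113 111 119 115 111 115 111 114 111]
 [100 100 101  98  96 104  99  99  96  98 105  99 104 101 113 113 116 111]
 [ 71  73  62  70  65  67  68  64  66  68  65  70  67  67 100 110 107 111]
 [ 84  92  91  88  94  90  88  88  92  86  91  88  87  88 106 107 109 107]
 [101 104 105 105 106 108 105 104 106 104 107 115 112 112 114 107 107 109]
 [ 89  81  79  77  79  79  79  80  82  79  86 108 115 113 109 110 106 110]
 [102  80  74  64  72  73  74  70  72  75  69 101 107 107 107 106 105 108]
 [111 114 109 103 107 115 112 112 111 108  89  88  99 101 102 101 103 103]
 [104  97 106 113 118 116 114 116 114 113  87  85 108 113 114 116 114 117]
 [ 64  71  76 107 114 113 116 115 118 115 115 115 117 112 115 115 120 114]
 [ 91  91  85  99 109 106 1
[... 848 characters left out ...]
101 105  99 101 107 106]
 [ 62  62  49  68  72  78  74  69  74  72  75  74  76  70  75  74  70  74]
 [109 111  82  77  82  83  76  78  82  77  76  79  78  82  81  84  78  81]
 [113 117 109 114 116 113 109 112 109 113 112 111 112 115 115 116 115 109]
 [107 103 104 107 106 107 112 106 104 109 105 103 105 110 107 109 106 104]
 [ 73  70  73  75  72  71  76  70  72  72  70  76  75  73  75  74  72  73]
 [ 57  60  50  50  46  48  50  43  42  49  59  57  48  42  43  40  43  46]
 [ 60  54  57  61  54  57  56  55  54  63  59  60  45  42  47  40  41  53]
 [ 57  52  61  55  58  56  57  56  60  56  53  58  61  51  54  56  58  55]
 [ 56  58  53  58  53  53  55  51  52  56  59  59  54  55  57  57  58  54]]
```

The far mark is about 13.7 mm below the pointer, and the clamp seen from the front gives the same figure. I go above the far knob.

```bash
python3 -m inch '0 0.15 0 0 0 0 1;0 0.15 0 0 0 0 1;0 0 0 -3.1 -0.4 1 1;0 0 0 -3.1 -0.4 1 1;0 0 0 0 0 2 1;0 0 0 0 0 0 1;0 0 0 0 0 0 1'
```

```text
t: 8.18
tcp_pos: [628.2, -89.6, 117.1]
tool_rot: [[0.992, -0.128, 0.003], [-0.128, -0.992, -0.001], [0.003, 0.0, -1.0]]
ft_force: [-0.3, -0.9, 0.1]
opening: -0.001
grip_force: 0.0
```

Descending to just below contact height, then a little into the press.

```bash
python3 -m inch '0 0 0 0 0 2 1;0 0 0 0 0 1.2 1;0 0 0 0 0 0.4 1;0 0 0 0 0 0.4 1;0 0 0 0 0 0.4 1;0 0 0 0 0 0 1;0 0 0 0 0 0 1'
python3 - <<'E'
from h import *
im=optics.get_image("wrist");cv2.imwrite("pics/raw3.png",im[:,:,::-1]);c=optics.camera_info("wrist")
import pickle;pickle.dump(c,open("c3.pkl","wb"))
p=proj(c,(612,-169,55));print(p);x,y=p.astype(int);x0,y0=max(0,x-90),max(0,y-75);cr=im[y0:y0+150,x0:x0+200];print(x0,y0,cr.shape)
cv2.imwrite("pics/w3.png",cv2.resize(cr[::-1,::-1,::-1],None,fx=4,fy=4,interpolation=cv2.INTER_CUBIC))
E
```

```text
t: 9.05
tcp_pos: [627.9, -89.1, 71.0]
tool_rot: [[0.992, -0.128, 0.0], [-0.128, -0.992, -0.0], [0.0, 0.0, -1.0]]
ft_force: [-0.0, -1.1, -0.3]
opening: -0.005
grip_force: 0.0
[426.87092466 239.12004335]
336 164 (150, 200, 3)
```

View pics/w3.png

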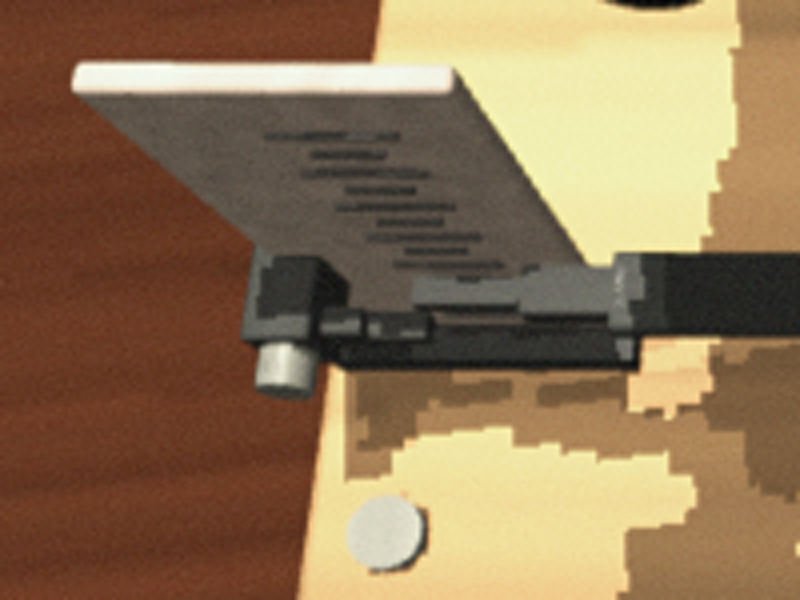

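Run:
```python
from h import *
import pickle
c=pickle.load(open("c3.pkl","rb"))
f=lambda x,y:(336+(800-x)/4-.5,164+(600-y)/4-.5)
n=np.array([.992,-.124,0]);P=np.array([612,-169.2,60])
for q in((415,291),(432,326)):
    o,d=ray(c,f(*q));t=(P-o)@n/(d@n);print(q,(o+d*t).round(1))
for z in(60,53,46):print(z,800-4*(proj(c,(612,-169.2,z))-[336,164]+.5)[0],600-4*(proj(c,(612,-169.2,z))-[336,164]+.5)[1])
for i in range(4):
    s=monitor.observe();print(s["ft_force"],s["joint_efforts"],s["tcp_pos"]);optics.get_image("side")
im=optics.get_image("side");cv2.imwrite("pics/side4.png",cv2.resize(im[160:260,270:430,::-1],None,fx=5,fy=5,interpolation=cv2.INTER_CUBIC))
```

```text
(415, 291) [ 611.8 -170.8   57.6]
(432, 326) [ 611.5 -173.6   43.4]
60 420.0490435210561 284.5887887977734
53 438.1829974792763 302.76215520634594
46 455.2189738444599 319.83515767042877
[-0.4098283  -1.02972367 -0.6246031 ] [-5.29005003e-03 -6.81873250e+01 -3.35277700e+01 -5.05665730e-05
  7.01490262e-04 -8.04519732e-05] [627.88999669 -89.11222647  71.03895287]
[0.88731171 0.27795787 1.42792515] [ 4.11130331e-04 -6.82585573e+01 -3.35702240e+01  6.68683174e-05
  1.42870893e-03  9.39771439e-05] [627.88337506 -89.12151501  71.00355127]
[ 1.06207858 -1.0853912   0.90963311] [ 1.52202636e-03 -6.83035755e+01 -3.35932267e+01  2.08924707e-04
  1.35301587e-03 -8.49522189e-05] [627.87944057 -89.12022319  70.98032151]
[ 0.75050958 -0.54839225  0.93604513] [-1.34971833e-03 -6.83326364e+01 -3.36025679e+01  1.23132859e-04
  1.33589398e-03  3.01375155e-05] [627.83336114 -89.10505158  70.95308965]
```

View pics/side4.png

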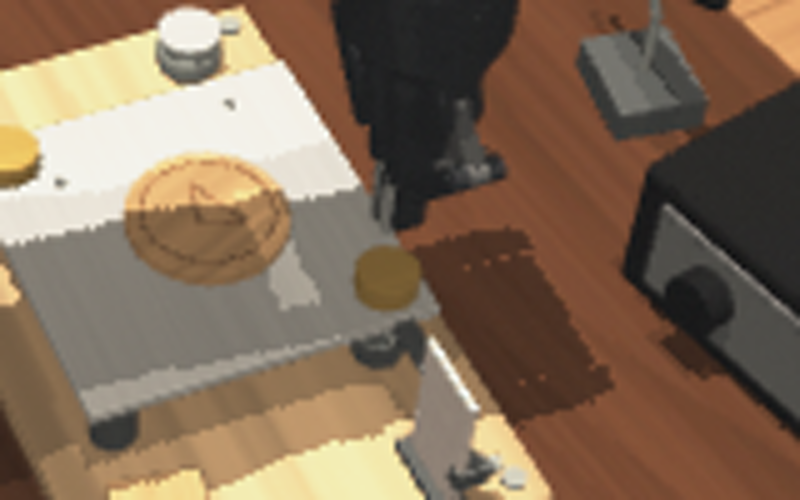

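The side crop shows the knob at (388,270) not pressed, with the fingertips at about (405,222) and not on it. I check the full wrist picture.

View pics/raw3.png

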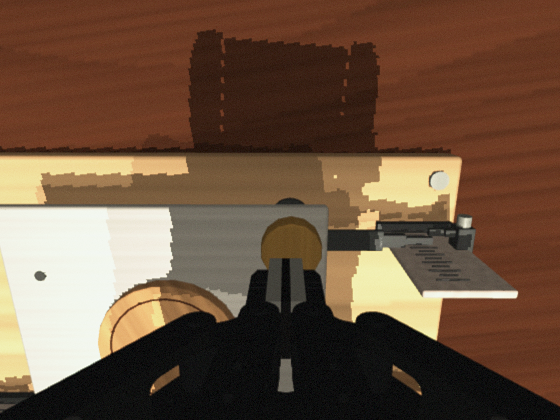

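Run:
```python
from h import *
for n in("side","scene","wrist"):
    c=optics.camera_info(n); print(n,[proj(c,p).round(1).tolist() for p in((628,-89,71),(627,-89.5,78),(628,-89,95),(504,68,78))])
```

```text
side [[347.5, 214.9], [347.5, 213.2], [348.5, 208.2], [270.5, 189.1]]
scene [[225.2, 221.1], [225.1, 219.3], [224.2, 215.7], [298.9, 230.1]]
wrist [[285.5, 240.4], [286.7, 247.2], [285.5, 259.5], [61.4, 458.5]]
```

The fingertip end shows at wrist (285,259), which projects to z≈95–103. The fingers therefore end about 25–30 mm short of the reported TCP. I keep lowering in small steps and watch for contact in the force.

```bash
cat > st.py <<'E'
from h import *
F=[];E=[]
for i in range(5):
    s=monitor.observe();F.append(s["ft_force"]);E.append(s["joint_efforts"][1:3]);im=optics.get_image("wrist")
print(round(s["t"],2),np.round(s["tcp_pos"],1),"F",np.mean(F,0).round(2),"E",np.mean(E,0).round(2))
E
cat st.py >/dev/null; python3 st.py; python3 -m inch '0 0 0 0 0 0.5 1;0 0 0 0 0 0.5 1;0 0 0 0 0 0 1;0 0 0 0 0 0 1'; python3 st.py
```

```text
9.55 [627.8 -89.1  70.8] F [ 0.44 -0.06  0.52] E [-68.35 -33.6 ]
t: 10.1
tcp_pos: [627.8, -89.1, 60.8]
tool_rot: [[0.992, -0.128, 0.0], [-0.128, -0.992, 0.0], [0.0, -0.0, -1.0]]
ft_force: [-0.3, 0.3, 0.4]
opening: -0.001
grip_force: 0.0
10.3 [627.8 -89.1  60.9] F [-0.24  0.04 -0.04] E [-68.38 -33.15]
```

```bash
python3 -m inch '0 0 0 0 0 0.4 1;0 0 0 0 0 0 1;0 0 0 0 0 0 1'; python3 st.py;python3 -m inch '0 0 0 0 0 0.4 1;0 0 0 0 0 0 1;0 0 0 0 0 0 1'; python3 st.py
```

```text
t: 10.72
tcp_pos: [627.8, -89.1, 56.7]
tool_rot: [[0.992, -0.128, -0.0], [-0.128, -0.992, 0.0], [-0.0, -0.0, -1.0]]
ft_force: [0.5, -1.3, 0.4]
opening: -0.001
grip_force: 0.0
10.93 [627.8 -89.1  56.9] F [ 0.06 -0.37 -0.09] E [-68.56 -33.03]
t: 11.35
tcp_pos: [627.7, -89.1, 52.7]
tool_rot: [[0.992, -0.128, -0.0], [-0.128, -0.992, -0.0], [-0.0, 0.0, -1.0]]
ft_force: [0.1, 0.5, -0.4]
opening: -0.0
grip_force: 0.0
11.55 [627.8 -89.1  52.9] F [-0.12  0.46  0.04] E [-68.65 -32.89]
```

```bash
python3 -m inch '0 0 0 0 0 0.3 1;0 0 0 0 0 0 1;0 0 0 0 0 0 1'; python3 st.py;python3 -m inch '0 0 0 0 0 0.3 1;0 0 0 0 0 0 1;0 0 0 0 0 0 1'; python3 st.py
python3 - <<'E'
from h import *
im=optics.get_image("side")[170:250,300:400];cv2.imwrite("pics/s5.png",cv2.resize(im[:,:,::-1],None,fx=7,fy=7,interpolation=cv2.INTER_CUBIC))
E
```

```text
t: 11.98
tcp_pos: [627.8, -89.1, 49.7]
tool_rot: [[0.992, -0.128, -0.0], [-0.128, -0.992, 0.0], [-0.0, 0.0, -1.0]]
ft_force: [-0.1, -0.4, -0.6]
opening: -0.002
grip_force: 0.0
12.18 [627.8 -89.1  49.9] F [ 0.05  0.03 -0.11] E [-68.76 -32.8 ]
t: 12.6
tcp_pos: [627.8, -89.1, 46.8]
tool_rot: [[0.992, -0.128, 0.0], [-0.128, -0.992, 0.0], [0.0, -0.0, -1.0]]
ft_force: [-0.4, 0.6, 0.4]
opening: 0.005
grip_force: 0.0
12.8 [627.8 -89.1  46.9] F [-0.49  0.38  0.22] E [-68.83 -32.69]
```

View pics/s5.png

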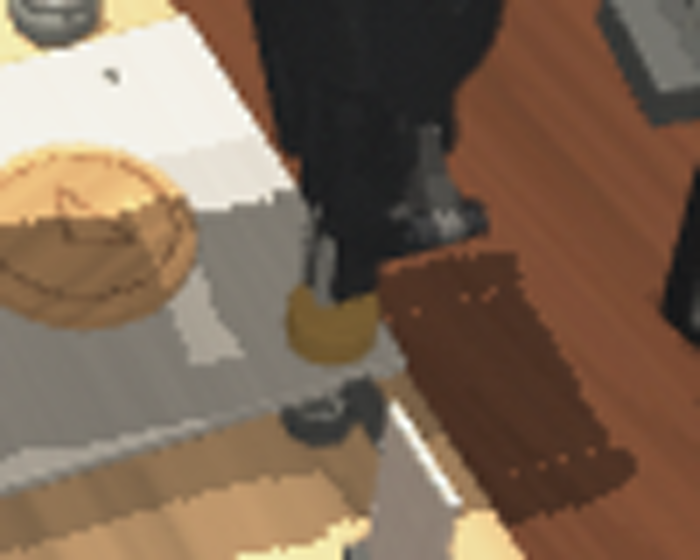

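The tip is now at the knob's top, at crop (345,297), and almost touching. I continue in small steps.

```bash
python3 -m inch '0 0 0 0 0 0.3 1;0 0 0 0 0 0 1;0 0 0 0 0 0 1'; python3 st.py;python3 -m inch '0 0 0 0 0 0.3 1;0 0 0 0 0 0 1;0 0 0 0 0 0 1'; python3 st.py
```

```text
t: 13.28
tcp_pos: [627.7, -89.1, 43.7]
tool_rot: [[0.992, -0.128, -0.0], [-0.128, -0.992, 0.0], [-0.0, 0.0, -1.0]]
ft_force: [-0.1, 0.2, -0.1]
opening: 0.002
grip_force: 0.0
13.47 [627.8 -89.1  43.8] F [-0.03  0.26  0.17] E [-68.9  -32.58]
t: 13.9
tcp_pos: [627.8, -89.1, 40.7]
tool_rot: [[0.992, -0.128, -0.0], [-0.128, -0.992, 0.0], [-0.0, -0.0, -1.0]]
ft_force: [-0.6, 0.3, 0.3]
opening: -0.002
grip_force: 0.0
14.1 [627.8 -89.1  40.9] F [0.14 0.13 0.32] E [-68.98 -32.47]
```

```bash
python3 -m inch '0 0 0 0 0 0.25 1;0 0 0 0 0 0 1'; python3 st.py;python3 -m inch '0 0 0 0 0 0.25 1;0 0 0 0 0 0 1'; python3 st.py
python3 - <<'E'
from h import *
a=optics.get_image("side")[170:250,300:400];b=optics.get_image("wrist")[180:300,230:480]
a=cv2.resize(a,(625,500),interpolation=cv2.INTER_CUBIC)[:300,100:525];b=cv2.resize(b,(625,300),interpolation=cv2.INTER_CUBIC)
o=np.zeros((600,625,3),np.uint8);o[:300,:425]=a;o[300:]=b;cv2.imwrite("pics/m6.png",o[:,:,::-1])
E
```

```text
t: 14.4
tcp_pos: [628.1, -89.2, 38.5]
tool_rot: [[0.992, -0.128, 0.001], [-0.128, -0.992, -0.0], [0.001, 0.0, -1.0]]
ft_force: [2.3, 0.4, 2.5]
opening: 0.003
grip_force: 1.5
14.6 [628.1 -89.2  38.6] F [2.03 0.06 3.1 ] E [-66.8  -30.32]
t: 14.9
tcp_pos: [627.9, -89.1, 35.7]
tool_rot: [[0.992, -0.128, 0.0], [-0.128, -0.992, -0.0], [0.0, 0.0, -1.0]]
ft_force: [3.2, 0.1, 3.7]
opening: 0.001
grip_force: 2.0
15.1 [627.8 -89.1  35.9] F [ 3.05 -0.16  4.21] E [-66.2  -29.47]
```

View pics/m6.png

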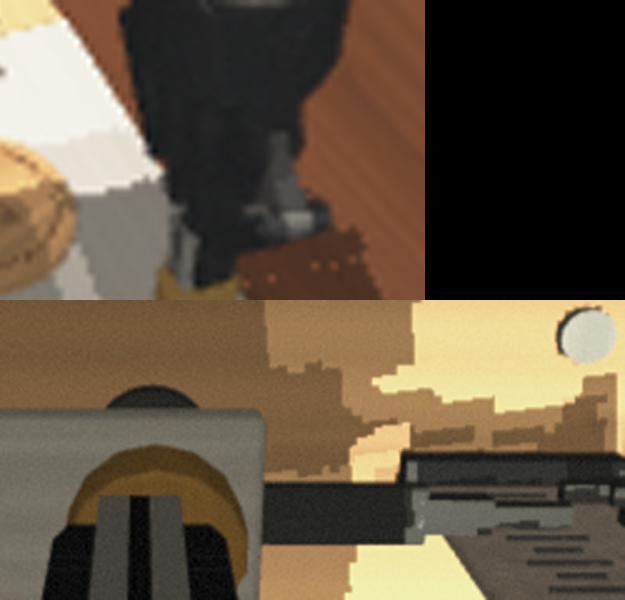

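Contact came at a TCP height of about 40, and the force now rises with the spring rate. I press on to just short of the mark and then compare pointer and mark by eye.

```bash
python3 -m inch '0 0 0 0 0 0.25 1;0 0 0 0 0 0.25 1;0 0 0 0 0 0.25 1;0 0 0 0 0 0 1'; python3 st.py
python3 - <<'E'
from h import *
import pickle
c=optics.camera_info("wrist");im=optics.get_image("wrist");pickle.dump(c,open("c7.pkl","wb"));cv2.imwrite("pics/raw7.png",im[:,:,::-1])
b=im[200:300,380:540]
cv2.imwrite("pics/w7.png",cv2.resize(b[::-1,::-1,::-1],None,fx=5,fy=5,interpolation=cv2.INTER_CUBIC))
E
```

```text
t: 15.75
tcp_pos: [628.2, -89.2, 28.4]
tool_rot: [[0.992, -0.128, 0.001], [-0.128, -0.992, -0.0], [0.001, 0.0, -1.0]]
ft_force: [3.3, -0.0, 6.8]
opening: 0.0
grip_force: 3.3
15.95 [628.2 -89.2  28.6] F [ 4.15 -0.65  6.27] E [-64.71 -27.62]
```

View pics/w7.png

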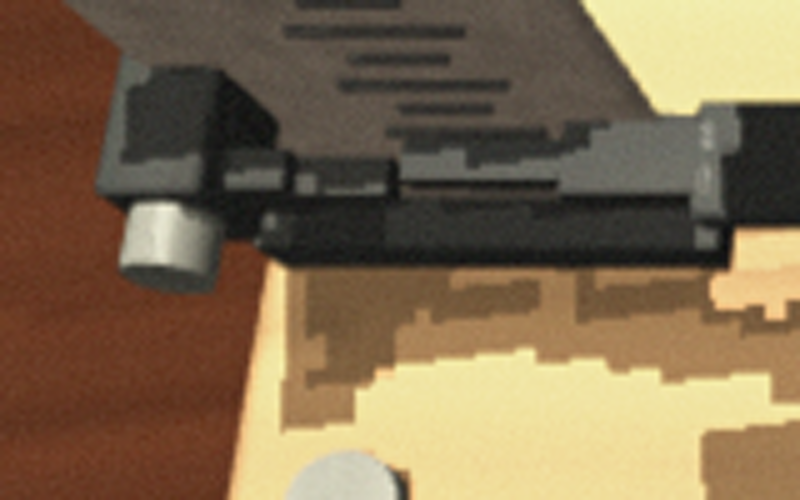

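The pointer tip at crop (400,165) is slightly above the rider tip at (395,178), so about 2–3 mm remain. I press 2 mm more and hold.

```bash
python3 -m inch '0 0 0 0 0 0.2 1;0 0 0 0 0 0 1;0 0 0 0 0 0 1;0 0 0 0 0 0 1;0 0 0 0 0 0 1;0 0 0 0 0 0 1;0 0 0 0 0 0 1'; python3 st.py
python3 - <<'E'
from h import *
c=optics.camera_info("wrist");im=optics.get_image("wrist");cv2.imwrite("pics/raw8.png",im[:,:,::-1])
# columns through pointer (left of tip in raw) and rider; raw crop flipped: x=540-X/5, y=300-Y/5
old=cv2.imread("pics/raw7.png")
for n,i in(("old",old[:,:,::-1]),("new",im)):
    g=cv2.cvtColor(i,cv2.COLOR_RGB2GRAY)
    print(n,"pointer",g[255:285,450:458].mean(1).astype(int)[::-1]);print("rider",g[255:285,463:472].mean(1).astype(int)[::-1])
E
```

```text
t: 16.92
tcp_pos: [628.3, -89.2, 26.7]
tool_rot: [[0.992, -0.128, 0.001], [-0.128, -0.992, -0.0], [0.001, 0.0, -1.0]]
ft_force: [4.4, -0.1, 7.4]
opening: 0.004
grip_force: 3.6
17.12 [628.3 -89.2  26.7] F [ 4.58 -0.41  7.  ] E [-64.51 -27.25]
old pointer [ 81  51  48  67  83  71  50  52  77  81  63  51  47  50  54  74 101 102
 102 102  88  32  39  66  56  46  47  47  50  50]
rider [75 52 54 67 85 86 86 86 85 86 86 86 86 85 87 82 66 48 49 50 50 58 80 84
 34 29 31 35 34 37]
new pointer [ 50  76  82  70  51  52  77  81  65  48  53  78  64  51  50  67  99 103
 102  95  57  29  33  43  44  45  50  51  49  47]
rider [54 76 85 86 87 86 84 84 82 82 80 85 86 82 64 48 47 48 47 53 72 78 42 28
 30 37 39 38 39 36]
```

The column profiles put the pointer within about 0.5 mm of the mark, held for about 0.9 s. I release slowly and go to the far-side viewing pose for the near left scale.

```bash
python3 -m inch '0 0 0 0 0 -0.4 1;0 0 0 0 0 -0.4 1;0 0 0 0 0 -0.4 1;0 0 0 0 0 -0.4 1;0 0 0 0 0 -0.6 1;0 0 0 0 0 -2 1;0 0 0 0 0 -4 1;0 0 0 0 0 -4.5 1'; python3 st.py
python3 - <<'E'
from h import *
for n,u,z in(("side",(325,185),0),("scene",(562,515),0),("scene",(612,480),0),("side",(278,195),0)):
    print(n,onz(optics.camera_info(n),np.array(u)*.7,z))
E
```

```text
t: 18.23
tcp_pos: [627.5, -89.0, 155.4]
tool_rot: [[0.992, -0.128, -0.0], [-0.128, -0.992, 0.0], [-0.0, -0.0, -1.0]]
ft_force: [0.1, -0.8, -0.1]
opening: 0.001
grip_force: 0.0
18.43 [628.1 -89.1 154.9] F [ 0.16 -0.27  1.04] E [-61.15 -32.57]
side [539.99648485 416.36896284   0.        ]
scene [553.28774298 437.7502828    0.        ]
scene [446.20904748 456.50726138   0.        ]
side [440.85400395 433.65729945   0.        ]
```

```bash
python3 -m inch '0 0 0 -1.6 -4 0 1;0 0 0 -1.6 -4 0 1;0 0 0 -1.6 -4 0 1;0 0 0 -1.6 -4 0 1;0 -0.15 0 0 0 0 1;0 -0.15 0 0 0 0 1;0 0 0 0 0 0 1;0 0 0 0 0 0 1'
cat > rect.py <<'E'
from h import *
import pickle,sys
def rect(c,im,P,ys,zs):
    n=np.array([.124,.992,0]);M=np.array([[proj(c,P+n*y+[0,0,z-P[2]]) for y in ys] for z in zs],np.float32)
    g=cv2.cvtColor(im,cv2.COLOR_RGB2GRAY);return cv2.remap(g,M,None,cv2.INTER_LINEAR),M
E
python3 - <<'E'
from rect import *
np.set_printoptions(linewidth=200)
c=optics.camera_info("wrist");im=optics.get_image("wrist");pickle.dump(c,open("c9.pkl","wb"));cv2.imwrite("pics/raw9.png",im[:,:,::-1])
s=monitor.observe();print(s["t"],s["tcp_pos"])
c2=pickle.load(open("c2.pkl","rb"));i2=cv2.imread("pics/raw2.png")[:,:,::-1].copy()
g,M=rect(c2,i2,np.array([612,-169.2,60]),range(16,-24,-2),range(72,30,-1));print(M[12,0],M[12,-1])
for z,r in zip(range(72,30,-1),g):print(z,r)
k=np.array([ -5.,-2,0])
P=np.array([514.1,145.4,60])+k
g,M=rect(c,im,P,range(-16,30,2),range(72,24,-1));print(M[12,0],M[12,-1])
for z,r in zip(range(72,24,-1),g):print(z,r)
E
```

```text
t: 19.48
tcp_pos: [584.5, 77.7, 152.6]
tool_rot: [[0.948, -0.128, -0.292], [-0.122, -0.992, 0.037], [-0.295, 0.0, -0.956]]
ft_force: [-0.0, 0.1, 0.1]
opening: -0.003
grip_force: 0.0
19.525 [584.46165366  77.80012562 153.26532938]
[353.35004 230.51872] [398.2205  230.33507]
72 [114 111 113 108 106 103 107 103 104 109 105 110 113 113 109 107 111 117 116  78]
71 [113 111 111  88  88  84  88  85  87  94  93 111 111 112 111 108 110 114 116  81]
70 [112 111 109  70  69  70  71  72  75  80  84 112 109 112 113 109 107 111 116  81]
69 [114 108 108  86  88  90  88  87  88  87  92 116 106 110 114 109 106 110 116  79]
68 [112 108 107 104 104 101 101 100 100 103 104 116 105 109 114 112 109 112 115  85]
67 [108 107 107 112 108  95  94  94  94 109 112 116 106 110 113 113 113 114 115  93]
66 [102 107 107 111 105  79  78  77  80 107 115 116 109 113 114 111 113 113 113 102]
65 [ 91 105 105 107 103  75  73  72  77 107 117 116 111 116 114 111 105 110 108 106]
64 [100 103 104 104  96  96  98  96  98 111 119 116 113 117 113 106  81  83  94 108]
63 [114 106 107 106  96 106 113 113 108 109 115 115 113 115 1
[... 6324 characters left out ...]
71  91  81]
33 [ 97  95  91  90  91  95  93  94  98  96  97  94  97  96  95  94 100  96  95  98  85  78  68]
32 [87 84 82 79 77 84 83 82 91 88 89 83 91 87 88 83 91 89 87 89 81 72 68]
31 [53 50 54 55 53 53 52 52 58 57 57 51 57 57 59 56 58 63 59 62 61 67 67]
30 [37 34 39 41 38 37 37 37 39 40 37 35 36 38 40 37 36 41 39 40 38 60 67]
29 [33 33 35 35 32 35 37 34 37 36 34 33 35 34 34 36 34 36 35 37 34 49 68]
28 [35 34 35 36 35 36 37 36 35 36 35 35 34 34 34 36 35 37 33 37 35 41 68]
27 [34 34 35 36 34 36 34 37 35 36 35 36 34 35 34 37 36 37 31 37 36 34 66]
26 [34 34 34 34 31 36 31 37 37 35 34 36 36 34 34 37 36 36 32 36 33 35 57]
25 [35 32 36 33 33 34 33 34 34 34 36 35 35 35 35 34 35 35 32 33 32 35 44]
```

Near scale profile: the pointer's front face is at an apparent z≈54 and the rider's at ≈43.2, so the mark is about 10.8 mm below. On the far scale the same method gave 13.2, which matched the press. The near knob therefore has to travel about 6.9 mm. I go above it.

```bash
python3 -m inch '0 0.15 0 0 0 0 1;0 0.15 0 0 0 0 1;0 0 0 -4 1 0 1;0 0 0 -3.9 1 0 1;0 0 0 0 0 3 1;0 0 0 0 0 3 1;0 0 0 0 0 0 1;0 0 0 0 0 0 1'; python3 st.py
```

```text
t: 20.52
tcp_pos: [504.3, 68.1, 94.8]
tool_rot: [[0.992, -0.128, 0.002], [-0.128, -0.992, 0.0], [0.002, -0.0, -1.0]]
ft_force: [-0.2, 0.8, -0.2]
opening: -0.001
grip_force: 0.0
20.73 [504.3  68.   94.2] F [ 0.2   0.21 -0.02] E [-50.77 -31.67]
```

```bash
python3 -m inch '0 0 0 0 0 2 1;0 0 0 0 0 2 1;0 0 0 0 0 0.9 1;0 0 0 0 0 0 1;0 0 0 0 0 0 1'; python3 st.py
python3 - <<'E'
from h import *
for i in(cv2.imread("pics/raw3.png")[:,:,::-1],optics.get_image("wrist")):
    h=cv2.cvtColor(np.ascontiguousarray(i),cv2.COLOR_RGB2HSV);m=cv2.inRange(h,(12,150,60),(30,255,255))
    k,l,s,c=cv2.connectedComponentsWithStats(m);print([x.tolist() for x in s[1:] if x[4]>300])
E
```

```text
t: 21.4
tcp_pos: [504.3, 68.1, 45.1]
tool_rot: [[0.992, -0.128, 0.001], [-0.128, -0.992, 0.0], [0.001, -0.0, -1.0]]
ft_force: [-0.5, 0.5, -0.2]
opening: -0.001
grip_force: 0.0
21.6 [504.1  68.   44.8] F [-0.03 -0.29 -0.41] E [-52.68 -29.51]
[[261, 217, 60, 53, 2223]]
[[257, 228, 70, 54, 1977]]
```

The knob is under the tip as it was on the far corner. I feel for contact in 1–1.5 mm steps.

```bash
python3 -m inch '0 0 0 0 0 0.35 1;0 0 0 0 0 0 1' | grep grip; python3 st.py;for i in 1; do :; done; python3 -m inch '0 0 0 0 0 0.1 1;0 0 0 0 0 0 1'|grep grip; python3 st.py; python3 -m inch '0 0 0 0 0 0.1 1;0 0 0 0 0 0 1'|grep grip; python3 st.py; python3 -m inch '0 0 0 0 0 0.1 1;0 0 0 0 0 0 1'|grep grip; python3 st.py
```

```text
grip_force: 0.0
22.15 [503.9  68.   40.8] F [ 0.15 -0.14 -0.06] E [-52.93 -29.27]
grip_force: 0.4
22.65 [503.9  68.1  39.9] F [-0.01  0.01  1.  ] E [-52.59 -28.94]
grip_force: 1.4
23.15 [503.9  68.1  38.9] F [0.44 2.37 2.67] E [-51.56 -28.09]
grip_force: 1.7
23.65 [503.9  68.   37.8] F [0.48 2.56 3.12] E [-51.38 -27.79]
```

Contact is at about 39.5. I press 4 mm more and compare pointer and mark.

```bash
python3 -m inch '0 0 0 0 0 0.2 1;0 0 0 0 0 0.2 1;0 0 0 0 0 0 1'|grep grip; python3 st.py
python3 - <<'E'
from rect import *
np.set_printoptions(linewidth=200)
c=optics.camera_info("wrist");im=optics.get_image("wrist");cv2.imwrite("pics/raw10.png",im[:,:,::-1])
P=np.array([509.1,143.4,60]);zs=np.arange(68,28,-1.)
g,M=rect(c,im,P,range(-10,22,2),zs);print(M[12,0],M[12,-1])
for z,r in zip(zs,g):print(z,r)
E
```

```text
grip_force: 2.4
24.27 [503.9  68.1  33.8] F [0.36 3.28 4.62] E [-50.79 -27.02]
[148.42198 266.7189 ] [ 85.4483 266.982 ]
68.0 [61 59 58 58 59 56 56 56 81 80 88 83 78 79 82 83]
67.0 [82 75 78 79 74 74 77 78 79 83 84 83 77 80 82 82]
66.0 [84 78 74 77 75 74 83 84 85 80 83 80 79 78 78 78]
65.0 [84 82 58 60 58 59 85 85 83 82 84 80 68 61 62 67]
64.0 [84 86 50 48 48 51 75 85 81 81 83 81 58 36 36 44]
63.0 [85 86 63 66 61 61 72 87 83 83 83 82 57 32 40 42]
62.0 [82 84 76 79 78 77 76 85 86 83 82 82 58 34 49 49]
61.0 [70 74 70 72 75 71 73 77 89 84 80 82 60 29 48 51]
60.0 [55 59 57 56 56 55 55 59 89 84 83 84 62 22 49 47]
59.0 [53 57 55 51 49 48 51 51 86 87 82 86 55 22 42 49]
58.0 [73 69 66 64 64 61 63 62 88 84 83 83 59 21 31 47]
57.0 [83 78 80 83 80 82 84 82 83 84 81 82 59 25 23 50]
56.0 [81 78 70 72 71 71 84 77 82 80 78 79 51 22 26 48]
55.0 [84 83 50 52 50 50 83 80 84 81 83 81 58 24 23 36]
54.0 [83 85 55 55 53 53 79 79 81 84 80 80 75 23 24 24]
53.0 [83 86 74 77 71 71 80 84 84 87 82 81 83 23 23 28]
52.0 [78 78 77 80 78 76 80 81 85 88 85 81 83 23 25 23]
51.0 [57 61 64 63 62 61 63 65 84 88 87 81 80
[... 520 characters left out ...]
 57 56 67 71 72 72 41 37 35 36 49 45 69]
40.0 [83 67 33 30 35 37 35 39 41 51 33 47 48 70 70 40]
39.0 [75 77 37 35 33 34 36 33 30 61 29 68 63 80 82 31]
38.0 [57 59 54 53 46 45 44 41 37 61 24 78 82 80 79 42]
37.0 [30 36 70 72 66 65 63 62 59 60 31 72 72 71 76 52]
36.0 [27 24 70 74 74 77 73 71 72 69 54 45 49 49 47 51]
35.0 [27 26 46 49 49 53 53 54 56 55 53 28 34 35 37 36]
34.0 [29 31 34 34 35 35 38 39 38 38 40 28 26 27 30 27]
33.0 [33 33 32 37 35 33 34 33 34 33 35 28 30 29 31 33]
32.0 [33 34 40 35 36 37 35 37 38 34 36 35 36 33 32 34]
31.0 [33 35 37 36 37 35 37 37 36 36 37 33 36 32 36 34]
30.0 [35 37 31 36 34 29 36 35 33 33 36 37 37 36 36 36]
29.0 [33 38 36 37 34 34 39 32 35 37 38 36 38 36 36 40]
```

Front-face edges put the pointer about 2–4 mm above the mark, and the travel estimate gives 1–2 mm. I press 1.5 mm more, which stays within tolerance either way, and hold.

```bash
python3 -m inch '0 0 0 0 0 0.15 1;0 0 0 0 0 0 1;0 0 0 0 0 0 1;0 0 0 0 0 0 1;0 0 0 0 0 0 1;0 0 0 0 0 0 1'|grep grip; python3 st.py
python3 - <<'E'
from rect import *
np.set_printoptions(linewidth=200)
c=optics.camera_info("wrist");im=optics.get_image("wrist");cv2.imwrite("pics/raw11.png",im[:,:,::-1])
P=np.array([509.1,143.4,60]);zs=np.arange(48,30,-1.)
g,M=rect(c,im,P,range(-10,22,2),zs)
for z,r in zip(zs,g):print(z,r)
# far, pressed, same treatment for comparison
i8=cv2.imread("pics/raw8.png");E=np.array(pickle.load(open("c7.pkl","rb"))["extrinsics"]);c7=pickle.load(open("c7.pkl","rb"));E[2,3]-=1.9;c7["extrinsics"]=E
g,M=rect(c7,i8[:,:,::-1].copy(),np.array([612,-169.2,60]),range(10,-20,-2),zs)
print("far")
for z,r in zip(zs,g):print(z,r)
E
```

```text
grip_force: 2.6
25.32 [503.9  68.   32.3] F [0.46 3.98 4.85] E [-50.72 -26.82]
48.0 [45 41 47 42 53 51 52 72 81 89 89 84 80 72 34 26]
47.0 [50 35 35 36 38 38 42 61 81 80 80 79 78 68 38 34]
46.0 [73 35 35 34 34 34 35 41 80 54 57 57 60 52 37 40]
45.0 [79 38 35 34 33 37 41 37 80 41 42 41 41 41 37 40]
44.0 [84 48 36 41 43 43 59 58 85 34 36 35 35 39 34 57]
43.0 [84 71 40 55 57 57 82 79 86 24 36 37 33 40 29 79]
42.0 [83 85 53 71 81 79 83 85 83 22 36 32 30 33 37 82]
41.0 [83 81 77 77 84 82 80 81 82 37 36 35 44 43 48 68]
40.0 [82 74 75 75 78 79 77 80 81 63 39 45 63 66 78 28]
39.0 [83 61 56 56 59 59 65 64 64 82 35 63 71 82 82 25]
38.0 [81 64 38 36 38 37 47 45 44 75 25 80 83 82 83 40]
37.0 [71 70 29 34 28 28 30 28 28 62 30 76 74 74 75 63]
36.0 [49 53 37 35 36 30 30 31 30 54 55 43 51 47 48 47]
35.0 [37 36 37 35 39 34 35 35 32 39 55 26 26 29 28 29]
34.0 [27 26 36 32 37 38 38 36 31 33 37 30 26 28 33 28]
33.0 [21 30 35 35 36 37 36 32 37 33 38 29 32 35 31 30]
32.0 [29 30 37 37 34 36 33 34 34 34 37 32 35 35 32 33]
31.0 [35 34 35 35 37 34 36 33 35 33 36 39 36 36 35 36]
far
48.0 [ 49  50  51 104  87  
[... 268 characters left out ...]
64 60 56 55 50 99 52 85]
43.0 [64 54 58 55 54 55 53 71 43 80 73 54 98 25 58]
42.0 [29 30 32 29 30 26 31 64 27 89 85 83 78 43 32]
41.0 [30 32 29 28 31 32 31 53 31 46 49 48 44 41 26]
40.0 [39 32 38 34 34 35 38 43 40 32 32 32 29 31 28]
39.0 [41 38 43 39 38 34 36 49 45 30 28 26 27 26 29]
38.0 [35 37 51 46 44 40 39 51 51 41 31 33 34 29 30]
37.0 [36 36 45 49 49 42 43 54 49 50 34 35 34 35 35]
36.0 [40 39 43 50 50 53 50 51 52 51 37 37 38 38 35]
35.0 [48 50 46 50 49 51 52 50 52 49 47 32 36 37 36]
34.0 [48 48 51 50 50 52 51 47 52 51 51 35 35 36 38]
33.0 [49 50 51 51 50 45 49 47 49 48 50 33 35 33 36]
32.0 [48 50 48 49 51 45 51 49 49 47 49 31 34 34 36]
31.0 [51 49 53 50 51 51 48 50 47 47 48 39 34 30 33]
```

The pointer's edge is now 2.6 mm above the rider's in apparent height. On the far press that figure was 2.0, so both are well inside tolerance. I add 0.5 mm for centring, hold, and release.

```bash
python3 -m inch '0 0 0 0 0 0.05 1;0 0 0 0 0 0 1;0 0 0 0 0 0 1;0 0 0 0 0 0 1;0 0 0 0 0 0 1;0 0 0 0 0 0 1'|grep -E "grip|tcp"; python3 -m inch '0 0 0 0 0 -0.4 1;0 0 0 0 0 -0.4 1;0 0 0 0 0 -0.4 1;0 0 0 0 0 -2 1;0 0 0 0 0 -4 1;0 0 0 0 0 -4 1;0 0 0 0 0 0 1;0 0 0 0 0 0 1'; python3 st.py
python3 - <<'E'
from h import *
im=optics.get_image("side");c=optics.camera_info("side")
m=cv2.inRange(cv2.cvtColor(im,cv2.COLOR_RGB2HSV),(12,150,120),(30,255,255));k,l,s,ce=cv2.connectedComponentsWithStats(m)
print([(x.round(1).tolist(),int(a[4])) for x,a in zip(ce,s) if a[4]>60 and np.linalg.norm(x-[310,200])<60])
E
```

```text
tcp_pos: [503.9, 68.0, 31.9]
grip_force: 2.7
t: 27.18
tcp_pos: [503.4, 68.0, 143.0]
tool_rot: [[0.992, -0.128, -0.001], [-0.128, -0.992, -0.0], [-0.001, 0.0, -1.0]]
ft_force: [0.1, -0.7, -0.7]
opening: 0.001
grip_force: 0.0
27.38 [503.4  68.  142.8] F [ 0.02 -0.19 -0.07] E [-50.56 -34.55]
[([279.5, 209.5], 235022), ([347.4, 214.4], 95)]
```

```bash
python3 -c "
from rig import bot
print(bot.close_job())"
```

```text
the job is handed in; nothing more can be done
None
```

I pressed the far right knob and then the near left one to about their marks (best estimate within 1–3 mm, tolerance 4 mm), held each for over 0.5 s and released. The job is handed in at about 27 s; the hand-in returned no verdict, and I confirmed the far knob back up by camera but not the near one or the coaster, as the arm hid the near knob.

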